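Turn a stamped panel over down the flip ramp

ROBOT

A 6-joint arm with a two-finger parallel gripper is mounted at the origin on a cart in front of the work surface, level with it; the furniture and walls round the work are solid. World frame = base frame: x ahead of the robot, y to its left, z up, the work surface at z = 0. Lengths are in mm, angles in rad, forces in N, time in s.
With the tool pointing down it reaches from about 325 to 900 mm from the base axis. Payload 6.1 kg.
Tool frame: the origin (TCP) lies midway between the tips of the shut fingers; the grasp point (between the pads) lies 19 mm behind it; z points along the fingers, y is the direction in which the jaws open and shut (so a half turn about z gives the same grasp; the last joint's range is limited). The gripper opens to 87 mm and grips with 3 to 60 N. Pads are 19 mm wide; open, the fingers measure 117 mm over their backs; the gripper's body (75 mm by 190 mm) begins 51 mm behind the grasp point.
Start: joints at [-1.44, 0.22, 1.526, -0, 1.395, -0.126], TCP at [158.735, -604.499, 222.538] pointing down, gripper open.
Joint ranges: [-2.98, 2.98], [-0.91, 2.08], [0.09, 2.57], [-1.24, 4.39], [0.2, 2.65], [-2.68, 2.68]. Speed limits (rad/s): [2.57, 2.57, 3.01, 3.14, 3.14, 3.14].

INTERFACE

Orientations are given as a unit quaternion [w, x, y, z].
In Python, from bench import r gives the robot as it stands.
- The arm moves only by the tool play_rows, never from a script. Its argument "rows" is a list of rows, each a list of 5 numbers: the shift along the tool's x, y, z in mm, then the turn about the tool's z in rad, then the finger opening in mm, from 0 to 87. A call has 1 to 5 rows; each row shifts and turns the pose as measured when the row begins, along the tool's axes as they then stand; what a row does not reach is not made up. A row lasts 1/12 s, in which the tool goes at most 41.7 mm and 7.16 degrees, less where a joint would pass 70% of its speed; a pose out of reach is approached as far as the arm can. A call is refused whole if a number of a shift passes 41.7 or a number of a turn 0.125, either way. A call with a gripper value outside its range is refused whole. The fingers move at their own pace and stop on an object; "force" is the grip in N (left out, the last holds). Time passes only in rows, so rows that do not move let the fingers close. It gives the time, the measured TCP pose, the force and the opening at its end, in the units of the state.
- r.get_state(): the state, without advancing time (a new reading comes with each control period).
- r.snapshot(name): name is "scene" or "top"; returns (picture, depth): 480x640x3 uint8, red, green, blue; 480x640 float32, mm along the optical axis (not along the pixel's ray), 0 where there is no reading.
- r.camera_model(name): a dict with "camera_matrix" (3x3 intrinsics, pixels), "R" (3x3) and "t" (3): a world point X has camera coordinates R X + t. Camera axes: x right, y down, z forward; pixel columns grow to the right and rows downward; lengths in mm; the calibration is good to about 2 mm. A picture is of the moment at which its call begins. camera_model takes no time and is no camera call.
- r.hand_in(): hands the job in, once; it reports no verdict.
Trained networks look in the newest picture that a camera, given by its name, has taken for a name from the list of things; names that differ only in an ending like _2 or _b are one class to them, and where a whole thing is asked for, a point or a joint stands for the part that bears it (a point fixed in the world has none). Each returns a list of dicts, best first, with "conf" (0 to 1); they miss things now and then, are a little off and sometimes report something else, mostly with a low value. They report only what shows in the picture. A call takes as long as a camera call. They do not tell look-alikes from the thing itself.
- r.boxes_of(thing, camera): "at" ([x, y, z] in mm, in world coordinates, good to about 4 mm: the middle of the surface that is visible of it).
- r.spot_point(thing, camera): "at" ([x, y, z] in mm, in world coordinates, good to about 4 mm: a listed point, or the origin of a listed thing).
The state is a dict: "clock": time; "joint_positions": joint angles; "qvel": joint speeds; "joint_efforts": joint torques, N m; "eef_pos": TCP position; "ee_rot": TCP orientation; "contact_force": force on the tool from outside, world axes, zero at the start; "wrist_torque": the same for the moment, N m; "gripper_width": finger opening in mm.
Only numpy, scipy, OpenCV 4.12 (cv2) and the standard library are available. Lean on these libraries where they do the work, as an engineer would, in place of code of your own. Each camera call takes 0.05 s, during which the arm holds its last target. There are 200 camera calls.

TASK

Lift the tall dropper bottle off the landing bed of the grey turn-over fixture and stand it upright on the bench, without tipping it. Then, without ever lifting the stamped blue panel off the fixture, push it over the brow so that it slides down and leans on the ramp, tip it on over so that it lies bare-metal side up on the landing bed, and slide it gently forward until its leading edge is flush against the end stop. Do not press hard on the panel, and leave the oiler, the loupe and the brass weight where they are.

Things in the scene. Friction and masses are not known exactly. Their poses are not given: they have to be found in the camera images.
- fixture: Fixed turn-over fixture: grey side plates, aluminium surfaces, 375 long (x), 112 wide (y). Origin at bench height; x is the direction the panel travels, z up. In its frame: flat deck, top z=83, from x=-195 to the brow at x=-35; then a 60 degree ramp down to x=8, z=8. Side cheeks rise 8 above the deck, inner faces 94 apart.
- groove (a point): Foot of the fixture's ramp, fixture frame x=8, z=8; axes as the fixture's. From here a groove 12 wide, 8 deep runs to the landing bed. A panel leaning on the ramp has its lower edge in the groove, its upper edge about 30 above the deck; pushed forward past upright by the upper edge it falls on to the bed, some 25 to 35 short of the stop.
- end_stop (a point): Middle of the dark end stop's face at bed level, fixture frame x=168, z=16; axes as the fixture's. The landing bed, top z=16, runs from x=20 to here, between side cheeks 10 high and 96 apart. The stop is 12 thick and 18 high.
- panel: Loose stamped steel frame panel, 130 long (x) x 86 (y) x 6 thick, 0.25 kg, with a window 46 x 46 in its middle. Origin at the centre of the bare face, underneath at the start; z points out of the blue face, up at the start. It starts flat on the deck, x along the fixture's x within 1 degree, front end 5 to 25 past the brow, with 35 to 55 of free deck behind it.
- panel_mid (a point): Centre of the panel (middle of its window and of its thickness); axes as the panel's.
- dropper_bottle: Tall top-heavy round amber glass bottle with white paper band and black dropper cap, 156 high, 40 diameter (straight sided from 8 to 100 above its foot; foot 34 diameter), 0.22 kg nominal. Origin at the centre of its foot, z up. It starts upright on the landing bed.
- oil_bottle: Bystander: white oiler with an orange nozzle, 42 x 42 x 109; origin at the centre of its foot.
- loupe: Bystander: black loupe, 39 diameter, 32 high; origin at the centre of its foot.
- weight_0: Bystander: brass weight with a knob, 38 diameter, 28 high; origin at the centre of its foot.
There are look-alikes about, which are no part of the job. What is meant by the dropper_bottle is not turquoise, and is the larger of those in its own colour.

How it is judged (in metres and radians):
On the way, in this order (a step that is already met when the one before it is completed fails the run):
1. the dropper bottle stands upright on the bench, released, while the panel still lies on the deck (height (world z) of dropper_bottle below 0.006 m and angle between dropper_bottle's own z axis and vertical below 0.1 rad and contact force between the fingers and dropper_bottle below 0.1 N and angle between panel's own z axis and vertical below 0.15 rad), for 0.2 s.
2. the panel leans on the ramp, its lower edge down in the groove (angle between panel's own z axis and vertical between 0.8 and 1.4 rad and z of panel_mid in the frame of fixture below 0.075 m and x of panel_mid in the frame of fixture between -0.05 and 0.03 m), for 0.1 s.
3. the panel lies on the landing bed, bare side up (angle between panel's own z axis and vertical above 2.95 rad and z of panel_mid in the frame of fixture below 0.026 m), for 0.1 s.
At the end, for the whole second after the job is handed in: The panel lies flat (within 4 degrees) on the landing bed with its bare face up and its blue face down, its leading edge within 2.5 mm of the end stop and square to it within 2 degrees, at rest; the dropper bottle stands upright on the bench (not on the fixture), at rest (angle between panel's own z axis and vertical above 3.07 rad and z of panel_mid in the frame of fixture below 0.0215 m and x of panel_mid in the frame of fixture between 0.1005 and 0.1055 m and angle between the x axis of panel and the x axis of fixture, either way round below 0.035 rad and linear speed of each of panel, dropper_bottle below 0.01 m/s and height (world z) of dropper_bottle between -0.01 and 0.006 m and angle between dropper_bottle's own z axis and vertical below 0.1 rad); the robot touches nothing.
It fails at once if the dropper bottle tips more than 30 degrees (angle between dropper_bottle's own z axis and vertical above 0.52 rad).
It fails at once if the panel is lifted more than 45 mm above the deck (z of panel_mid in the frame of fixture above 0.13 m).
It fails at once if the panel is pressed with more than 50 N (contact force between the fingers and panel above 50 N).
It fails at once if the oiler, the loupe or the brass weight is displaced by more than 20 mm (distance of any of oil_bottle, loupe, weight_0 from where it was at the start of the episode above 0.02 m).
It also fails if it takes over 72 s, if anything falls off the work surface, if the arm or the gripper's body presses on something with over 40 N, if the wrist force passes 120 N, or if a joint passes its speed limit or range.

## Working session

There is one attempt and no reset: what is moved stays moved. The work goes in short steps, Python scripts to look and compute and a tool call to move; the robot and the scene stay as the last step left them, time stands still between calls to the robot, and variables do not carry over. Pictures are saved under pics/ and viewed, about 8 in all and at most 12, crops included, and the job is handed in when it is done.

Besides the shell and the picture viewer there is one more tool, called in YAML: its name, and indented under it one key for each argument. play_rows: Moves the arm, as the interface text tells. Its arguments: {"type":"object","properties":{"rows":{"type":"array"},"force":{"type":"number"}},"required":["rows"]}

```bash
mkdir -p pics; ls; cat > look.py <<'E'
from bench import r
import cv2,sys
for c in sys.argv[2:]:
    p,d=r.snapshot(c); cv2.imwrite(f'pics/{sys.argv[1]}_{c}.png',p[:,:,::-1])
E
python3 look.py a scene top; python3 - <<'E'
from bench import r
for t in ['fixture','groove','end_stop','panel','panel_mid','dropper_bottle','oil_bottle','loupe','weight_0']:
    for c in ['scene','top']:
        print(t,c,[(round(x['conf'],2),[round(float(v)) for v in x['at']]) for x in r.spot_point(t,c)])
for c in ['scene','top']: 
    m=r.camera_model(c); print(c,m['camera_matrix'],m['R'],m['t'])
s=r.get_state();print(s)
E
```

```text
pics
fixture scene [(0.89, [508, 88, -2]), (0.19, [513, -21, 14])]
fixture top [(0.66, [514, 87, -1])]
groove scene [(0.8, [511, 81, 11])]
groove top [(0.61, [514, 74, 8])]
end_stop scene [(0.79, [555, -75, 15])]
end_stop top [(0.69, [552, -74, 14]), (0.23, [494, 163, 82])]
panel scene []
panel top [(0.85, [494, 163, 82]), (0.73, [554, -74, 14])]
panel_mid scene [(0.96, [491, 170, 86])]
panel_mid top [(0.91, [489, 168, 81])]
dropper_bottle scene [(0.95, [588, -233, 2]), (0.66, [516, -18, 15]), (0.63, [467, -156, -2])]
dropper_bottle top [(0.6, [512, -15, 13]), (0.55, [463, -156, -3])]
oil_bottle scene [(0.7, [577, 349, 0])]
oil_bottle top [(0.8, [574, 343, 3]), (0.26, [553, -74, 10])]
loupe scene [(0.49, [684, -243, 2])]
loupe top [(0.48, [688, -241, -1])]
weight_0 scene [(0.97, [430, 378, 2])]
weight_0 top [(0.5, [431, 378, 0])]
scene [[547.43155059   0.         328.81549839]
 [  0.         547.43155059 243.51984789]
 [  0.           0.           1.        ]] [[-0.62185907 -0.78305865 -0.01050949]
 [-0.39413292  0.32453721 -0.85984582]
 [ 0.67672043 -0.53056079 -0.5104456 ]] [380.69
[... 332 characters left out ...]
ck': 1.0, 'joint_positions': array([-1.44006846e+00,  2.20398032e-01,  1.52652123e+00,  2.43406554e-05,
        1.39467827e+00, -1.26070612e-01]), 'qvel': array([-0.00113298,  0.00151302,  0.00053533, -0.0009297 ,  0.00047465,
       -0.00025101]), 'joint_efforts': array([ 6.75528408e-04, -4.94571412e+01, -3.87716067e+01,  6.99921814e-02,
        4.66168695e-02, -1.85462943e-05]), 'eef_pos': array([ 158.76168533, -604.49005343,  222.52760923]), 'ee_rot': array([-2.46409534e-06,  9.91768409e-01,  1.28044609e-01,  1.19763574e-05]), 'contact_force': array([-0.09008231,  0.7767137 , -0.14550957]), 'wrist_torque': array([-0.01708665,  0.01990216, -0.0023768 ]), 'gripper_width': 86.89834821655438}
```

View pics/a_scene.png

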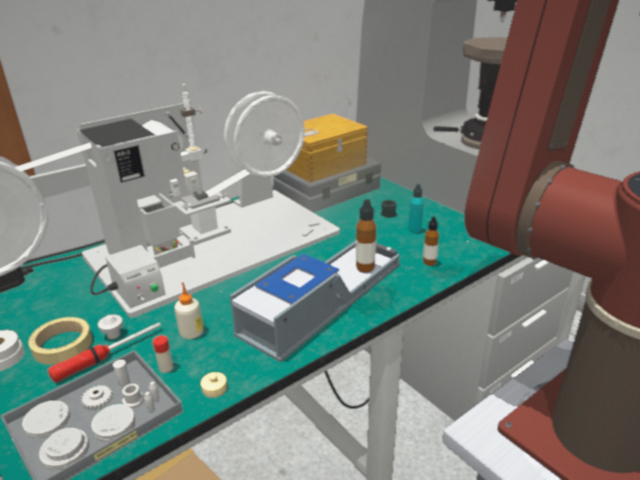

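View pics/a_top.png

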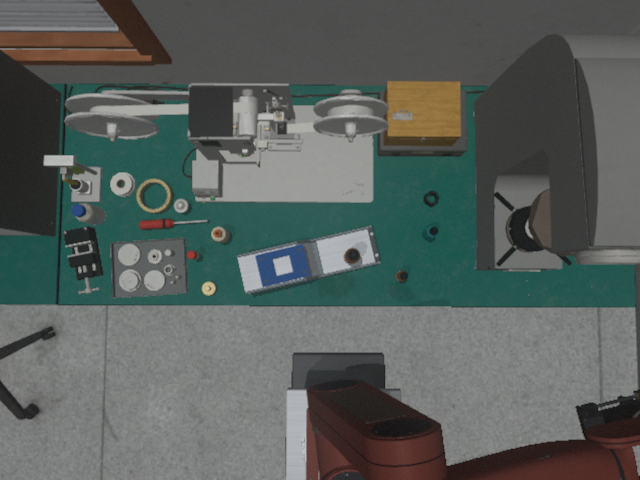

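```bash
cat > geo.py <<'E'
from bench import r
import numpy as np,cv2
def cloud(c):
    p,d=r.snapshot(c); m=r.camera_model(c); K=m['camera_matrix']
    v,u=np.mgrid[0:480,0:640]
    C=np.stack([(u-K[0,2])/K[0,0]*d,(v-K[1,2])/K[1,1]*d,d],-1)
    W=(C-np.array(m['t']))@np.array(m['R'])
    W[d<=0]=np.nan
    return p.astype(int),W
E
python3 - <<'E'
from geo import *
for c in ['top','scene']:
    p,W=cloud(c); x,y,z=W[...,0],W[...,1],W[...,2]
    reg=(x>400)&(x<650)&(y>-110)&(y<320)
    fx=reg&(z>6)&(z<100)
    n,l,s,_=cv2.connectedComponentsWithStats(fx.astype(np.uint8),connectivity=4)
    k=1+np.argmax(s[1:,4]); P=W[l==k][:,:2].astype(np.float32)
    R=cv2.minAreaRect(P); print(c,'fixture rect',R,len(P)); print(cv2.boxPoints(R))
    bl=reg&(p[...,2]>p[...,0]+50)&(p[...,2]>90)&(z>70)
    P=W[bl]; R=cv2.minAreaRect(P[:,:2].astype(np.float32)); print(c,'panel',R,cv2.boxPoints(R).tolist(),np.median(P[:,2]))
    for lo,hi in ((40,95),(125,145),(155,190)):
        b=(np.hypot(x-514,y+17)<45)&(z>lo)&(z<hi)
        P=W[b]; print('bottle',lo,hi,len(P),np.nanmin(P,0),np.nanmax(P,0),P.mean(0))
    b=(np.abs(x-520)<130)&(np.abs(y-20)<130)
E
```

```text
top fixture rect ((509.0965881347656, 101.8062515258789), (121.1370849609375, 392.9530944824219), 13.395735740661621) 5354
[[ 404.65714   278.90503 ]
 [ 495.69476  -103.357025]
 [ 613.536     -75.29253 ]
 [ 522.4984    306.96954 ]]
top panel ((489.92828369140625, 167.03634643554688), (85.02742004394531, 127.54551696777344), 14.597152709960938) [[432.7147521972656, 218.03627014160156], [464.8589172363281, 94.60771179199219], [547.141845703125, 116.03642272949219], [514.9976806640625, 239.46498107910156]] 89.72679418967064
bottle 40 95 18 [494.54369043 -28.95118474  41.39215722] [520.36086205   3.22715052  93.00941024] [502.36122713  -6.79293983  73.77411487]
bottle 125 145 26 [497.78372433 -31.7562662  125.13108807] [531.55550199  -0.694718   143.25971725] [510.30612374 -13.50884868 128.79733622]
bottle 155 190 75 [501.7488624  -27.49453009 155.27160219] [527.24874024  -4.59043484 176.41644236] [514.86973524 -15.85492205 163.20495428]
scene fixture rect ((508.3902282714844, 93.1994400024414), (112.15989685058594, 380.1873779296875), 13.520039558410645) 9534
[[ 409.42322  264.9146 ]
 [ 498.30548 -104.73708]
 [ 607.35724  -78.51573]
 [ 518.475    291.13596]]
scene panel ((500.1819152832031, 133.12582397460938), (98.40804290771484, 295.9034423828125), 11.466261863708496) [[422.5484313964844, 268.3433837890625], [481.3713684082031, -21.654373168945312], [577.8154296875, -2.09173583984375], [518.992431640625, 287.906005859375]] 86.74978685433672
bottle 40 95 482 [494.66711095 -35.6994868   40.0194409 ] [532.32298719   4.03668634  94.84651243] [506.12845322  -7.68859706  68.04489658]
bottle 125 145 131 [502.09343041 -28.42996706 125.01128136] [527.94328839  -3.21658678 144.90106441] [510.33485806 -10.99474544 134.79930966]
bottle 155 190 82 [505.7050064  -27.67093728 155.0275308 ] [525.77639645  -8.37518534 170.47323976] [513.88015905 -15.26483252 162.49828798]
```

```bash
cat > plan.py <<'E'
from bench import r
import numpy as np,sys,json
from scipy.spatial.transform import Rotation as Ro
O=np.array([511,86.]);TH=np.radians(-76.3)
def plan(target,ty=None,w=87,step=40.,n=None):
    """rows to world target mm, tool-y world angle ty"""
    s=r.get_state();q=s['ee_rot'];p=np.array(s['eef_pos'])
    M=Ro.from_quat([q[1],q[2],q[3],q[0]]).as_matrix()
    a=np.arctan2(M[1,1],M[0,1]); print('tool y',round(a,4),'p',p.round(1),'tilt',M[:,2].round(3))
    ty=a if ty is None else ty
    d=(ty-a+np.pi/2)%np.pi-np.pi/2
    D=np.array(target)-p; n=n or int(max(np.ceil(np.linalg.norm(D)/step),np.ceil(abs(d)/.12),1))
    out=[]
    for i in range(n):
        v=M.T@(D/n); out.append([round(x,1) for x in v]+[round(-d/n,3),w])
        M=Ro.from_rotvec([0,0,d/n]).as_matrix()@M
    for i in range(0,n,5): print(json.dumps(out[i:i+5]))
def f2w(x,y,z):
    c,s=np.cos(TH),np.sin(TH); return [O[0]+c*x-s*y,O[1]+s*x+c*y,z]
E
python3 -c "
from plan import *
plan([514.5,-16.5,205],TH+np.pi/2)"
```

```text
tool y -1.314 p [ 158.7 -604.5  222.5] tilt [-0.  0. -1.]
[[27.4, -26.6, 1.0, -0.086, 87], [29.6, -24.1, 1.0, -0.086, 87], [31.6, -21.5, 1.0, -0.086, 87], [33.3, -18.7, 1.0, -0.086, 87], [34.8, -15.7, 1.0, -0.086, 87]]
[[36.0, -12.7, 1.0, -0.086, 87], [37.0, -9.5, 1.0, -0.086, 87], [37.7, -6.3, 1.0, -0.086, 87], [38.1, -3.0, 1.0, -0.086, 87], [38.2, 0.3, 1.0, -0.086, 87]]
[[38.0, 3.5, 1.0, -0.086, 87], [37.6, 6.8, 1.0, -0.086, 87], [36.8, 10.0, 1.0, -0.086, 87], [35.8, 13.2, 1.0, -0.086, 87], [34.6, 16.2, 1.0, -0.086, 87]]
[[33.1, 19.1, 1.0, -0.086, 87], [31.3, 21.9, 1.0, -0.086, 87], [29.3, 24.5, 1.0, -0.086, 87]]
```

play_rows:
  rows:
    - [27.4,-26.6,1.0,-0.086,87]
    - [29.6,-24.1,1.0,-0.086,87]
    - [31.6,-21.5,1.0,-0.086,87]
    - [33.3,-18.7,1.0,-0.086,87]
    - [34.8,-15.7,1.0,-0.086,87]

```text
clock: 1.52
eef_pos: [255.3, -441.3, 215.3]
ee_rot: [0.001, 0.941, 0.34, -0.001]
contact_force: [0.3, 0.5, 0.7]
gripper_width: 87.1
```

play_rows:
  rows:
    - [36.0,-12.7,1.0,-0.086,87]
    - [37.0,-9.5,1.0,-0.086,87]
    - [37.7,-6.3,1.0,-0.086,87]
    - [38.1,-3.0,1.0,-0.086,87]
    - [38.2,0.3,1.0,-0.086,87]

```text
clock: 1.93
eef_pos: [355.2, -268.7, 210.4]
ee_rot: [0.002, 0.841, 0.541, -0.001]
contact_force: [0.9, -0.3, -0.6]
gripper_width: 86.8
```

play_rows:
  rows:
    - [38.0,3.5,1.0,-0.086,87]
    - [37.6,6.8,1.0,-0.086,87]
    - [36.8,10.0,1.0,-0.086,87]
    - [35.8,13.2,1.0,-0.086,87]
    - [34.6,16.2,1.0,-0.086,87]

```text
clock: 2.35
eef_pos: [452.4, -93.6, 206.7]
ee_rot: [0.005, 0.699, 0.715, -0.0]
contact_force: [0.8, -0.0, -0.8]
gripper_width: 87.1
```

```bash
python3 -c "
from plan import *
plan([514.5,-16.5,205],TH+np.pi/2)"
```

```text
tool y 0.0227 p [452.4 -93.6 206.7] tilt [ 0.007 -0.007 -1.   ]
[[25.2, 21.3, 0.5, -0.072, 87], [23.6, 23.0, 0.5, -0.072, 87], [21.9, 24.7, 0.5, -0.072, 87]]
```

play_rows:
  rows:
    - [25.2,21.3,0.5,-0.072,87]
    - [23.6,23.0,0.5,-0.072,87]
    - [21.9,24.7,0.5,-0.072,87]
    - [0,0,0,0,87]
    - [0,0,0,0,87]

```text
clock: 2.77
eef_pos: [518.9, -3.8, 205.9]
ee_rot: [0.006, 0.608, 0.794, 0.001]
contact_force: [0.1, -0.3, 0.4]
gripper_width: 86.9
```

```bash
python3 -c "
from plan import *
plan([514.5,-16.5,205],TH+np.pi/2)
for c in ['scene','top']: r.snapshot(c); print([(round(x['conf'],2),np.round(x['at'],1)) for x in r.spot_point('dropper_bottle',c)])
"; python3 look.py b scene; python3 -c "
import cv2;i=cv2.imread('pics/b_scene.png')[120:360,220:540];cv2.imwrite('pics/b1.png',cv2.resize(i,None,fx=2.4,fy=2.4))"
```

```text
tool y 0.2642 p [518.9  -3.8 205.9] tilt [ 0.011 -0.006 -1.   ]
[[-11.1, -7.6, 1.0, 0.025, 87]]
[(0.91, array([ 587.9, -232. ,    3.2])), (0.58, array([ 465.7, -154.8,    2.3]))]
[(0.68, array([ 580.1, -233.2,   -1.1])), (0.56, array([ 462.7, -155.3,   -2.5])), (0.35, array([431.4, 371.6,   1.9]))]
```

View pics/b1.png

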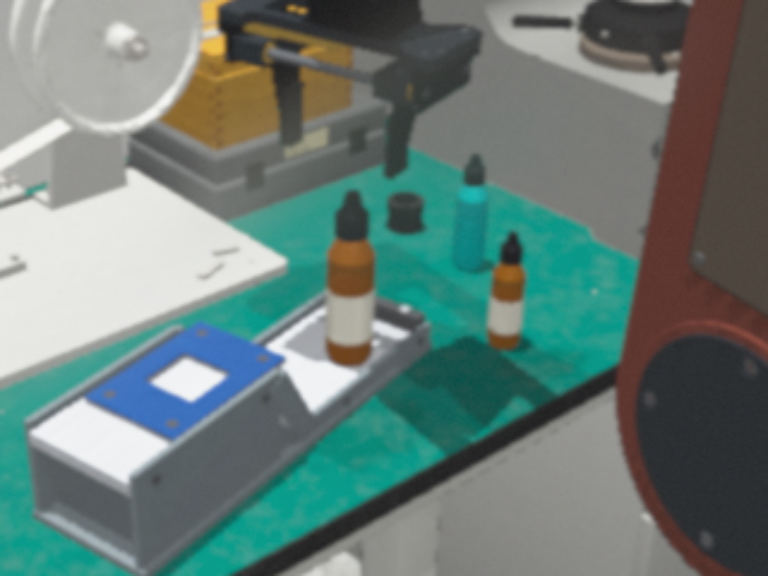

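play_rows:
  rows:
    - [-11.1,-7.6,1,0.025,87]
    - [0,0,0,0,87]
    - [0,0,0,0,87]

```text
clock: 3.27
eef_pos: [512.6, -21.7, 205.6]
ee_rot: [0.007, 0.622, 0.783, 0.001]
contact_force: [0.3, 0.3, 0.5]
gripper_width: 87.0
```

```bash
python3 -c "
from plan import *
plan([514.5,-16.5,107],TH+np.pi/2,step=25)"
```

```text
tool y 0.2284 p [512.6 -21.7 205.6] tilt [ 0.012 -0.006 -1.   ]
[[1.4, 0.5, 24.7, -0.003, 87], [1.4, 0.5, 24.7, -0.003, 87], [1.4, 0.5, 24.7, -0.003, 87], [1.4, 0.5, 24.7, -0.003, 87]]
```

play_rows:
  rows:
    - [2,0.7,24,0,87]
    - [2,0.7,24,0,87]
    - [1.2,0.7,24,0,87]
    - [0,0,10,0,87]
    - [0,0,0,0,87]

```text
clock: 3.68
eef_pos: [516.8, -18.9, 124.6]
ee_rot: [0.01, 0.624, 0.782, 0.003]
contact_force: [0.7, 0.0, -0.1]
gripper_width: 86.7
```

```bash
python3 -c "
from plan import *
plan([514.5,-16.5,107],TH+np.pi/2,step=25)"
```

```text
tool y 0.2236 p [516.8 -18.9 124.6] tilt [ 0.02  -0.007 -1.   ]
[[3.1, -2.0, 17.6, -0.015, 87]]
```

play_rows:
  rows:
    - [2,-1.3,8,-0.01,87]
    - [1,-0.7,6,0,87]
    - [0,0,3,0,87]
    - [0,0,0,0,87]
  force: 20

```text
clock: 4.02
eef_pos: [515.7, -16.8, 108.8]
ee_rot: [0.011, 0.62, 0.785, 0.004]
contact_force: [0.1, 0.2, -0.3]
gripper_width: 87.1
```

```bash
python3 -c "
from plan import *
plan([514.5,-16.5,106],TH+np.pi/2,step=25)"; python3 look.py c scene; python3 -c "
import cv2;i=cv2.imread('pics/c_scene.png')[150:310,280:480];cv2.imwrite('pics/c1.png',cv2.resize(i,None,fx=3.5,fy=3.5))"
```

```text
tool y 0.2344 p [515.7 -16.8 108.8] tilt [ 0.023 -0.008 -1.   ]
[[0.6, -1.1, 2.8, -0.005, 87]]
```

View pics/c1.png

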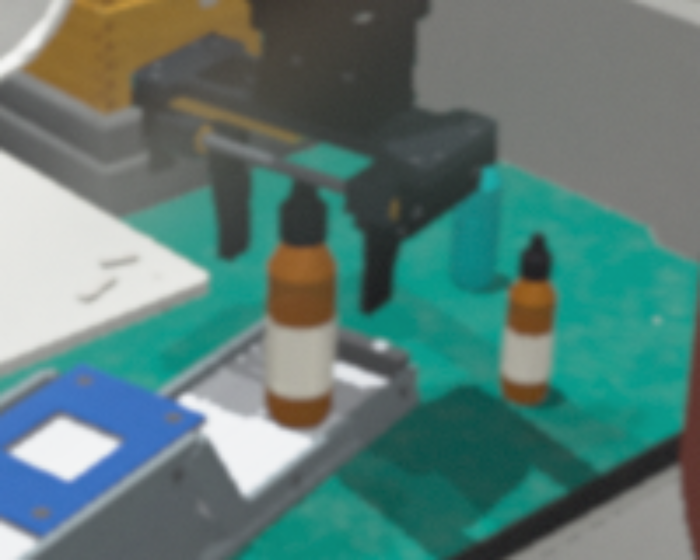

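play_rows:
  rows:
    - [0,-1,3,0,87]
    - [0,0,0,0,87]
    - [0,0,0,0,55]
    - [0,0,0,0,45]
    - [0,0,0,0,30]
  force: 20

```text
clock: 4.48
eef_pos: [516.8, -17.5, 108.5]
ee_rot: [0.013, 0.62, 0.785, 0.005]
contact_force: [-0.5, -0.1, 0.3]
gripper_width: 74.0
```

play_rows:
  rows:
    - [0,0,0,0,30]
    - [0,0,0,0,30]
    - [0,0,0,0,30]
    - [0,0,0,0,30]

```text
clock: 4.82
eef_pos: [517.2, -17.5, 109.0]
ee_rot: [0.014, 0.62, 0.785, 0.005]
contact_force: [1.0, -0.4, 0.1]
gripper_width: 48.0
```

play_rows:
  rows:
    - [1,0,3,0,48]
    - [1,0,3,0,48]
    - [0,0,0,0,30]
    - [0,0,0,0,30]
    - [0,0,0,0,30]

```text
clock: 5.23
eef_pos: [516.8, -15.4, 102.1]
ee_rot: [0.014, 0.62, 0.785, 0.005]
contact_force: [-0.9, 0.2, 0.8]
gripper_width: 39.5
```

play_rows:
  rows:
    - [0,0,0,0,30]
    - [0,0,0,0,30]
    - [0,0,0,0,30]
    - [0,0,0,0,30]

```text
clock: 5.57
eef_pos: [516.8, -15.4, 102.1]
ee_rot: [0.014, 0.62, 0.785, 0.005]
contact_force: [-1.1, 0.3, -0.2]
gripper_width: 38.6
```

play_rows:
  rows:
    - [0,0,-8,0,30]
    - [0,0,-15,0,30]
    - [0,0,-20,0,30]
    - [0,0,-15,0,30]
    - [0,0,0,0,30]

```text
clock: 5.98
eef_pos: [511.3, -14.2, 159.6]
ee_rot: [0.009, 0.62, 0.785, 0.003]
contact_force: [1.1, -1.3, -2.9]
gripper_width: 39.0
```

```bash
python3 -c "
from plan import *
plan([610,-140,155],w=30,step=25)"; python3 look.py d scene; python3 -c "
import cv2;i=cv2.imread('pics/d_scene.png')[150:310,280:480];cv2.imwrite('pics/d1.png',cv2.resize(i,None,fx=3,fy=3))"
```

```text
tool y 0.2343 p [511.3 -14.2 159.6] tilt [ 0.018 -0.007 -1.   ]
[[-20.7, 9.5, 1.0, -0.0, 30], [-20.7, 9.5, 1.0, -0.0, 30], [-20.7, 9.5, 1.0, -0.0, 30], [-20.7, 9.5, 1.0, -0.0, 30], [-20.7, 9.5, 1.0, -0.0, 30]]
[[-20.7, 9.5, 1.0, -0.0, 30], [-20.7, 9.5, 1.0, -0.0, 30]]
```

View pics/d1.png

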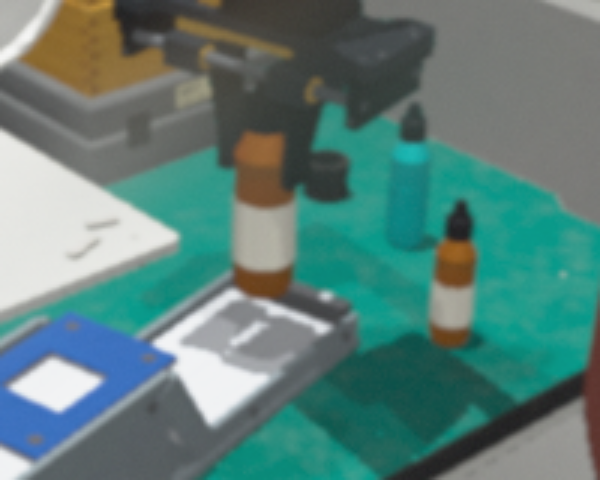

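play_rows:
  rows:
    - [-15,7,0,0,30]
    - [-20.7,9.5,0.5,0,30]
    - [-20.7,9.5,0.5,0,30]
    - [-20.7,9.5,0.5,0,30]
    - [-20.7,9.5,0.5,0,30]

```text
clock: 6.45
eef_pos: [573.9, -96.7, 151.5]
ee_rot: [0.004, 0.618, 0.787, 0.002]
contact_force: [0.6, -0.7, -2.8]
gripper_width: 38.9
```

play_rows:
  rows:
    - [-20,9.5,1,0,30]
    - [-12,5,1,0,30]
    - [-4,2,0,0,30]
    - [0,0,0,0,30]

```text
clock: 6.78
eef_pos: [598.1, -132.2, 142.7]
ee_rot: [0.001, 0.619, 0.786, -0.0]
contact_force: [-0.5, -0.6, -2.5]
gripper_width: 38.9
```

```bash
python3 -c "
from plan import *
plan([610,-140,90],w=30,step=15)"
```

```text
tool y 0.2362 p [ 598.1 -132.2  142.7] tilt [ 0.001 -0.001 -1.   ]
[[-2.6, 2.4, 13.2, -0.0, 30], [-2.6, 2.4, 13.2, -0.0, 30], [-2.6, 2.4, 13.2, -0.0, 30], [-2.6, 2.4, 13.2, -0.0, 30]]
```

play_rows:
  rows:
    - [0,0,12,0,30]
    - [0,0,16,0,30]
    - [0,0,12,0,30]
    - [0,0,6,0,30]
    - [0,0,2,0,30]

```text
clock: 7.2
eef_pos: [594.6, -128.3, 88.1]
ee_rot: [-0.002, 0.618, 0.786, -0.001]
contact_force: [0.3, -0.7, -3.1]
gripper_width: 39.3
```

play_rows:
  rows:
    - [0,0,1,0,30]
    - [0,0,1.5,0,30]

```text
clock: 7.37
eef_pos: [594.3, -127.6, 86.3]
ee_rot: [-0.002, 0.618, 0.786, -0.001]
contact_force: [-4.8, -0.4, 14.6]
gripper_width: 38.8
```

play_rows:
  rows:
    - [0,0,-0.3,0,45]
    - [0,0,0,0,50]
    - [0,0,0,0,55]
    - [0,0,0,0,60]
    - [0,0,0,0,65]

```text
clock: 7.78
eef_pos: [597.6, -127.9, 91.7]
ee_rot: [0.002, 0.617, 0.787, 0.001]
contact_force: [0.6, 0.9, -0.6]
gripper_width: 59.7
```

play_rows:
  rows:
    - [0,0,0,0,65]
    - [0,0,-15,0,70]
    - [0,0,-25,0,70]
    - [0,0,-35,0,70]
    - [0,0,-35,0,70]

```text
clock: 8.2
eef_pos: [591.3, -125.8, 194.4]
ee_rot: [-0.007, 0.617, 0.787, -0.002]
contact_force: [0.5, -1.8, -0.6]
gripper_width: 69.4
```

```bash
python3 -c "
from plan import *
for c in ['scene','top']: r.snapshot(c); print([(round(x['conf'],2),np.round(x['at'],1)) for x in r.spot_point('dropper_bottle',c)],[(round(x['conf'],2),np.round(x['at'],1)) for x in r.spot_point('panel_mid',c)])
print(f2w(-187,0,150),f2w(-187,0,84))
plan(f2w(-180,0,200),TH+np.pi/2,w=40,step=38)"
```

```text
[(0.97, array([ 591.9, -129. ,   -2.4])), (0.8, array([ 466.1, -156.4,   -2. ])), (0.74, array([ 589.6, -233.4,    1.4]))] [(0.9, array([492.3, 167.2,  87.9]))]
[(0.75, array([ 5.138e+02,  9.170e+01, -1.000e-01])), (0.61, array([ 582.2, -230.5,   -0.8])), (0.36, array([ 460.7, -154.3,   -2.6]))] [(0.95, array([489.1, 166.6,  83. ]))]
[np.float64(466.7112666857293), np.float64(267.6796854395598), 150] [np.float64(466.7112666857293), np.float64(267.6796854395598), 84]
tool y 0.2398 p [ 591.5 -125.9  193.1] tilt [-0.013  0.005 -1.   ]
[[36.8, -2.5, -0.3, 0.0, 40], [36.8, -2.5, -0.3, 0.0, 40], [36.8, -2.5, -0.3, 0.0, 40], [36.8, -2.5, -0.3, 0.0, 40], [36.8, -2.5, -0.3, 0.0, 40]]
[[36.8, -2.5, -0.3, 0.0, 40], [36.8, -2.5, -0.3, 0.0, 40], [36.8, -2.5, -0.3, 0.0, 40], [36.8, -2.5, -0.3, 0.0, 40], [36.8, -2.5, -0.3, 0.0, 40]]
[[36.8, -2.6, -0.3, 0.0, 40]]
```

play_rows:
  rows:
    - [36.8,-2.5,-0.3,0.0,40]
    - [36.8,-2.5,-0.3,0.0,40]
    - [36.8,-2.5,-0.3,0.0,40]
    - [36.8,-2.5,-0.3,0.0,40]
    - [36.8,-2.5,-0.3,0.0,40]

```text
clock: 8.92
eef_pos: [530.4, 48.8, 185.5]
ee_rot: [-0.013, 0.622, 0.783, -0.007]
contact_force: [0.9, 1.3, 0.9]
gripper_width: 44.9
```

play_rows:
  rows:
    - [36.8,-2.5,-0.3,0.0,40]
    - [36.8,-2.5,-0.3,0.0,40]
    - [36.8,-2.5,-0.3,0.0,40]
    - [36.8,-2.5,-0.3,0.0,40]
    - [30,-2,0,0,40]

```text
clock: 9.33
eef_pos: [468.2, 226.1, 179.3]
ee_rot: [-0.019, 0.623, 0.782, -0.013]
contact_force: [0.8, -0.4, 0.1]
gripper_width: 40.3
```

```bash
python3 -c "
from plan import *
plan(f2w(-177,0,105),TH+np.pi/2,w=40,step=25)"
```

```text
tool y 0.2266 p [468.2 226.1 179.3] tilt [-0.045  0.003 -0.999]
[[7.5, 2.8, 18.6, -0.003, 40], [7.5, 2.8, 18.6, -0.003, 40], [7.5, 2.9, 18.6, -0.003, 40], [7.4, 2.9, 18.6, -0.003, 40]]
```

play_rows:
  rows:
    - [8,2.8,18.6,-0.003,40]
    - [8,2.8,18.6,-0.003,40]
    - [7.5,2.9,18.6,-0.003,40]
    - [6,2,15,-0.003,20]
    - [0,0,0,0,20]

```text
clock: 9.75
eef_pos: [459.3, 264.7, 98.4]
ee_rot: [-0.023, 0.614, 0.789, -0.017]
contact_force: [-1.3, -0.7, -0.9]
gripper_width: 32.8
```

```bash
python3 -c "
from plan import *
plan(f2w(-177,0,86),TH+np.pi/2,w=20,step=25)"
```

```text
tool y 0.2489 p [459.3 264.7  98.4] tilt [-0.057  0.001 -0.998]
[[-9.1, 8.5, 11.8, 0.01, 20]]
```

play_rows:
  rows:
    - [-5,5,6,0.005,20]
    - [-4,4,5,0.005,20]
    - [0,0,0,0,20]

```text
clock: 10.0
eef_pos: [468.4, 257.6, 84.4]
ee_rot: [-0.025, 0.618, 0.786, -0.019]
contact_force: [-0.3, 2.1, 3.1]
gripper_width: 21.5
```

```bash
python3 -c "
from plan import *
plan(f2w(-170,0,86),TH+np.pi/2,w=20,step=25)"; python3 look.py e scene; python3 -c "
import cv2;i=cv2.imread('pics/e_scene.png')[200:360,200:400];cv2.imwrite('pics/e1.png',cv2.resize(i,None,fx=3,fy=3))"
```

```text
tool y 0.239 p [468.4 257.6  84.4] tilt [-0.062  0.    -0.998]
[[-6.7, 0.6, -1.8, -0.0, 20]]
```

View pics/e1.png

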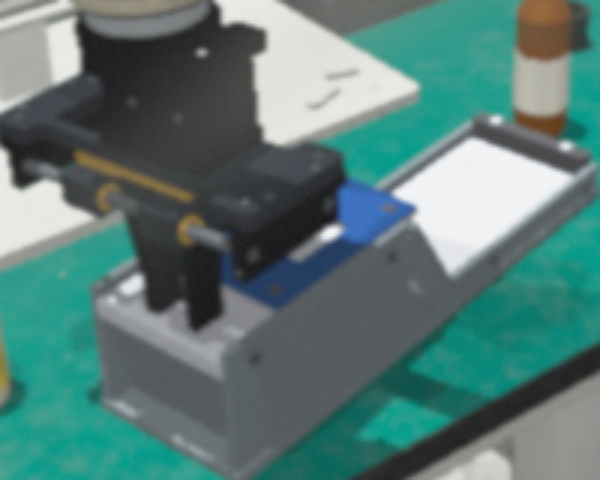

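play_rows:
  rows:
    - [-6,0,-1.5,0,20]
    - [-8,0,-0.5,0,20]
    - [-8,0,0,0,20]
    - [-8,0,0,0,20]
    - [-8,0,0,0,20]

```text
clock: 10.47
eef_pos: [480.4, 215.8, 87.1]
ee_rot: [-0.023, 0.619, 0.785, -0.018]
contact_force: [-0.3, 1.9, -0.2]
gripper_width: 19.8
```

```bash
python3 -c "
from plan import *
plan(f2w(-115,0,86),TH+np.pi/2,w=20,step=8)"
```

```text
tool y 0.2367 p [480.4 215.8  87.1] tilt [-0.059  0.001 -0.998]
[[-6.1, -0.3, 0.3, -0.001, 20], [-6.1, -0.3, 0.3, -0.001, 20], [-6.1, -0.3, 0.3, -0.001, 20]]
```

play_rows:
  rows:
    - [-6,0,1,0,20]
    - [-6,0,0.5,0,20]
    - [-6,0,0,0,20]
    - [-6,0,0,0,20]

```text
clock: 10.8
eef_pos: [487.3, 189.6, 86.3]
ee_rot: [-0.023, 0.619, 0.784, -0.017]
contact_force: [-0.9, 2.1, 1.1]
gripper_width: 20.0
```

```bash
python3 -c "
from plan import *
plan(f2w(-100,0,86),TH+np.pi/2,w=20,step=8)
for c in ['scene','top']: r.snapshot(c); print([(round(x['conf'],2),np.round(x['at'],1)) for x in r.spot_point('panel_mid',c)])
"
```

```text
tool y 0.2344 p [487.3 189.6  86.3] tilt [-0.058  0.003 -0.998]
[[-6.2, -1.5, 0.3, -0.005, 20]]
[(0.63, array([500.8, 119.5,  91.7])), (0.45, array([ 6.840e+02, -2.446e+02,  6.000e-01])), (0.4, array([514.7,  83.4,   7.6]))]
[(0.69, array([504.4, 111.8,  80.7]))]
```

play_rows:
  rows:
    - [-6,0,0,0,20]
    - [-6,0,0,0,20]
    - [-6,0,0,0,20]
    - [-2,0,0,0,20]
    - [0,0,0,0,20]

```text
clock: 11.42
eef_pos: [491.6, 168.3, 85.1]
ee_rot: [-0.023, 0.619, 0.785, -0.018]
contact_force: [0.5, -0.2, -0.1]
gripper_width: 19.8
```

```bash
python3 -c "
from plan import *
plan(f2w(-90,0,100),TH+np.pi/2,w=20,step=8)
"; python3 look.py f scene; python3 -c "
import cv2;i=cv2.imread('pics/f_scene.png')[180:360,200:420];cv2.imwrite('pics/f1.png',cv2.resize(i,None,fx=3,fy=3))"
```

```text
tool y 0.236 p [491.6 168.3  85.1] tilt [-0.059  0.001 -0.998]
[[2.8, -0.8, -7.4, -0.002, 20], [2.8, -0.8, -7.4, -0.002, 20]]
```

View pics/f1.png

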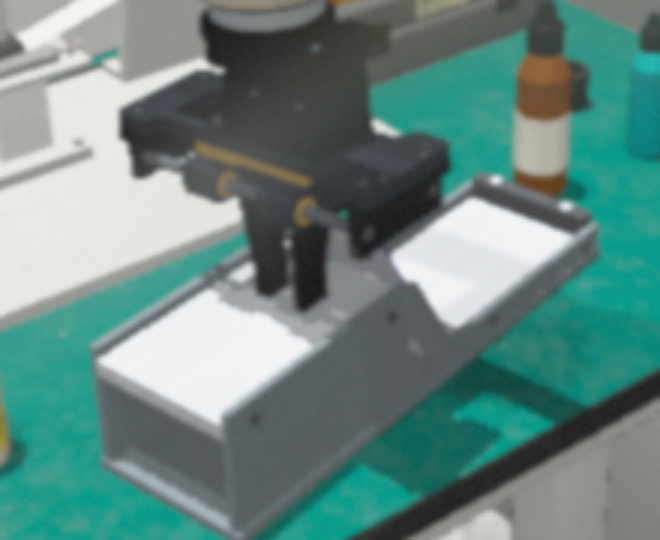

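```bash
python3 - <<'E'
from geo import *
from plan import O,TH
for c in ['top','scene']:
    p,W=cloud(c)
    reg=(W[...,0]>430)&(W[...,0]<590)&(W[...,1]>-60)&(W[...,1]<200)
    bl=reg&(p[...,2]>p[...,0]+30)&(p[...,2]>p[...,1]+20)&(W[...,2]<140)
    P=W[bl]; e=np.array([np.cos(TH),np.sin(TH)]); print(c,len(P))
    if len(P):
        fx=(P[:,:2]-O)@e; print(np.c_[fx,P[:,2]][np.argsort(fx)][::max(1,len(P)//12)].round(0).tolist())
E
```

```text
top 62
[[-25.0, 71.0], [-20.0, 63.0], [-15.0, 55.0], [-12.0, 51.0], [-10.0, 43.0], [-8.0, 43.0], [-6.0, 39.0], [-4.0, 36.0], [-3.0, 40.0], [-1.0, 29.0], [1.0, 25.0], [3.0, 19.0], [9.0, 23.0]]
scene 0
```

play_rows:
  rows:
    - [1,0,-9,0,40]
    - [0,0,-9,0,40]
    - [0,0,-2,0,40]
    - [-9,0,0,0,40]
    - [-9,0,0,0,40]

```text
clock: 11.98
eef_pos: [497.0, 153.7, 107.9]
ee_rot: [-0.023, 0.617, 0.786, -0.017]
contact_force: [-0.9, 1.0, 0.4]
gripper_width: 38.2
```

```bash
python3 -c "
from plan import *
plan(f2w(-10,0,105),TH+np.pi/2,w=40,step=9)
print(r.get_state()['contact_force'])"
```

```text
tool y 0.2398 p [497.  153.7 107.9] tilt [-0.057  0.002 -0.998]
[[-8.4, -0.3, 0.3, 0.0, 40], [-8.4, -0.3, 0.3, 0.0, 40], [-8.4, -0.3, 0.3, 0.0, 40], [-8.4, -0.3, 0.3, 0.0, 40], [-8.4, -0.3, 0.3, 0.0, 40]]
[[-8.4, -0.3, 0.3, 0.0, 40], [-8.4, -0.3, 0.3, 0.0, 40]]
[-0.8533528   1.00801605  0.4196131 ]
```

play_rows:
  rows:
    - [-8.4,-0.3,0.4,0,40]
    - [-8.4,-0.3,0.4,0,40]
    - [-8.4,-0.3,0.4,0,40]
    - [-8.4,-0.3,0.4,0,40]
    - [-8.4,-0.3,0.4,0,40]

```text
clock: 12.4
eef_pos: [506.5, 107.3, 105.3]
ee_rot: [-0.023, 0.618, 0.786, -0.017]
contact_force: [0.2, 0.4, 0.6]
gripper_width: 40.1
```

```bash
python3 -c "
from plan import *
plan(f2w(-5,0,105),TH+np.pi/2,w=40,step=9)
print(r.get_state()['contact_force'])"
```

```text
tool y 0.2389 p [506.5 107.3 105.3] tilt [-0.057  0.002 -0.998]
[[-8.4, -0.3, 0.1, -0.0, 40], [-8.4, -0.3, 0.1, -0.0, 40]]
[0.21565289 0.43662601 0.55088664]
```

play_rows:
  rows:
    - [-8.4,0,0,0,40]
    - [-8.4,0,0,0,40]
    - [-8,0,0,0,40]
    - [-6,0,0,0,40]
    - [0,0,0,0,40]

```text
clock: 12.82
eef_pos: [514.2, 71.0, 103.8]
ee_rot: [-0.023, 0.619, 0.785, -0.018]
contact_force: [-0.4, -0.7, -0.3]
gripper_width: 39.8
```

```bash
python3 look.py g scene; python3 -c "
from plan import *
import cv2;i=cv2.imread('pics/g_scene.png')[180:360,200:420];cv2.imwrite('pics/g1.png',cv2.resize(i,None,fx=3,fy=3))
print(r.get_state()['contact_force']); plan(f2w(0,0,140),w=40)"
```

```text
[ 0.80031855 -0.40953743  0.40721695]
tool y 0.2359 p [514.1  71.4 103.7] tilt [-0.059  0.001 -0.998]
[[15.4, -1.7, -36.0, -0.0, 40]]
```

View pics/g1.png

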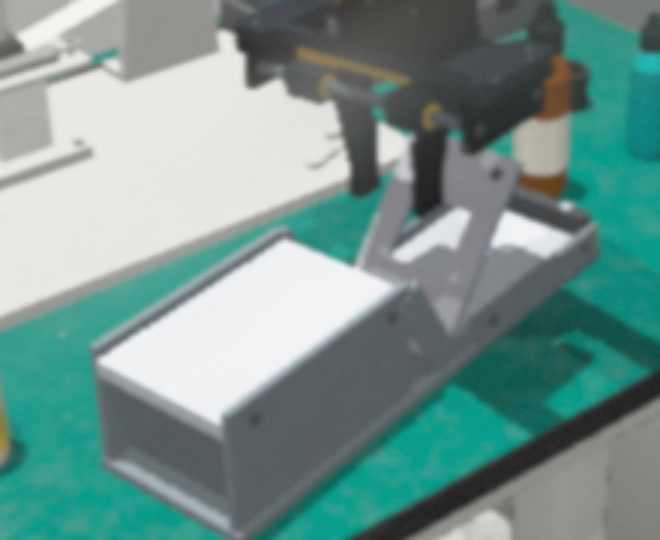

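play_rows:
  rows:
    - [0,0,0,0,40]
    - [0,0,-10,0,25]
    - [0,0,-10,0,15]
    - [0,0,0,0,10]
    - [0,0,0,0,10]

```text
clock: 13.28
eef_pos: [515.2, 72.7, 126.1]
ee_rot: [-0.024, 0.618, 0.785, -0.018]
contact_force: [0.1, -1.1, -0.7]
gripper_width: 21.1
```

```bash
cat > pan.py <<'E'
from geo import *
from plan import O,TH
e=np.array([np.cos(TH),np.sin(TH)]);g=np.array([-e[1],e[0]])
for c in ['top','scene']:
    p,W=cloud(c); P=W.reshape(-1,3); F=np.c_[(P[:,:2]-O)@e,(P[:,:2]-O)@g,P[:,2]]
    k=(np.abs(F[:,1])<40)&(F[:,0]>0)&(F[:,0]<190)&(F[:,2]<60)
    for a in range(0,190,6):
        m=k&(F[:,0]>=a)&(F[:,0]<a+6)
        i=m&(np.abs(F[:,1])<18); o=m&(np.abs(F[:,1])>27)
        print(c,a,i.sum(),np.median(F[i,2]).round(1),o.sum(),np.median(F[o,2]).round(1))
E
python3 -W ignore pan.py; python3 look.py h scene; python3 -c "
from plan import *
import cv2;i=cv2.imread('pics/h_scene.png')[160:340,240:460];cv2.imwrite('pics/h1.png',cv2.resize(i,None,fx=3.5,fy=3.5))
plan(f2w(75,0,120),TH+np.pi/2,w=10)
for c in ['scene','top']: r.snapshot(c); print([(round(x['conf'],2),np.round(x['at'],1)) for x in r.spot_point('panel_mid',c)],[(round(x['conf'],2),np.round(x['at'],1)) for x in r.spot_point('end_stop',c)])
"
```

```text
top 0 0 nan 0 nan
top 6 0 nan 0 nan
top 12 0 nan 0 nan
top 18 0 nan 0 nan
top 24 0 nan 0 nan
top 30 0 nan 0 nan
top 36 0 nan 0 nan
top 42 0 nan 0 nan
top 48 0 nan 0 nan
top 54 0 nan 1 12.9
top 60 8 17.5 0 nan
top 66 0 nan 0 nan
top 72 0 nan 0 nan
top 78 0 nan 0 nan
top 84 0 nan 5 21.2
top 90 7 22.5 10 22.9
top 96 19 20.8 10 20.7
top 102 27 23.4 14 21.9
top 108 27 23.4 18 20.5
top 114 27 22.3 21 22.3
top 120 30 22.8 18 23.7
top 126 26 21.7 19 22.2
top 132 26 19.0 20 20.3
top 138 28 15.3 19 16.9
top 144 26 16.9 20 17.8
top 150 27 15.7 19 15.8
top 156 33 16.9 19 16.8
top 162 34 29.0 26 31.6
top 168 29 34.8 20 34.2
top 174 12 31.4 7 34.8
top 180 24 -0.8 22 1.5
top 186 20 -1.3 12 1.3
scene 0 0 nan 2 4.3
scene 6 0 nan 0 nan
scene 12 0 nan 0 nan
scene 18 0 nan 5 19.7
scene 24 0 nan 16 19.3
scene 30 2 19.7 11 19.7
scene 36 11 19.9 24 19.7
scene 42 18 20.0 23 19.4
scene 48 8 18.5 22 19.7
scene 54 16 14.4 20 19.7
scene 60 29 13.9 50 -530.4
scene 66 60 -528.6 46 -252.8
scene 72 100 -528.6 31 19.0
scene 78 62 -525.5 71 -526.9
scene 84 53 12.1 36 -253.2
scene 90 72 13.6 35 -524.0
scene 96 69 14.4 39 17.4
scene 102 45 -524.6 43 -343.8
scene 108 46 18.6 37 -523.8
scene 114 29 18.7 40 17.6
scene 120 39 19.0 28 19.1
scene 126 35 18.9 26 19.2
scene 132 46 18.1 23 17.4
scene 138 19 -706.6 14 -707.5
scene 144 35 12.9 21 12.7
scene 150 29 14.1 25 13.4
scene 156 24 13.6 17 13.4
scene 162 100 21.0 73 21.8
scene 168 51 29.9 39 30.4
scene 174 15 31.4 6 31.4
scene 180 1 29.7 0 nan
scene 186 0 nan 0 nan
tool y 0.2371 p [514.9  72.6 125.4] tilt [-0.06   0.001 -0.998]
[[-30.6, -0.1, 2.3, -0.001, 10], [-30.6, -0.1, 2.3, -0.001, 10]]
[(0.63, array([529.4,  18.1,  20.7]))] []
[(0.64, array([525.2,  19.2,  15.3]))] [(0.92, array([551.6, -75.4,  15.1])), (0.48, array([431.9, 374.6,   1.3]))]
```

View pics/h1.png

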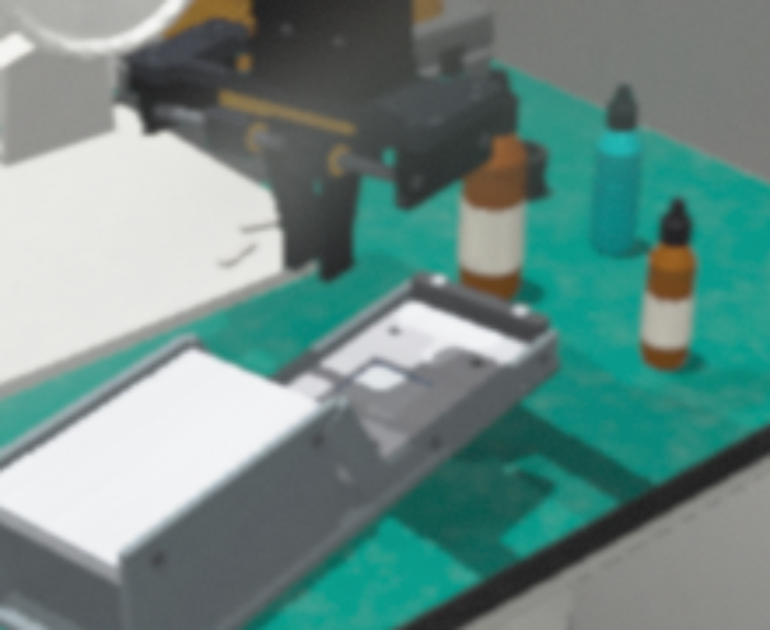

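play_rows:
  rows:
    - [-26,0,2,0,4]
    - [-26,0,2,0,4]
    - [-4,0,0,0,4]
    - [0,0,0,0,4]

```text
clock: 14.07
eef_pos: [527.4, 17.2, 119.3]
ee_rot: [-0.025, 0.618, 0.786, -0.018]
contact_force: [0.7, 0.1, -0.5]
gripper_width: 4.1
```

```bash
python3 -c "
from plan import *
plan(f2w(70,0,40),TH+np.pi/2,w=4,step=25)"
```

```text
tool y 0.239 p [527.4  17.2 119.3] tilt [-0.062  0.002 -0.998]
[[-0.1, 1.3, 19.8, -0.0, 4], [-0.1, 1.3, 19.8, -0.0, 4], [-0.1, 1.3, 19.8, -0.0, 4], [-0.1, 1.3, 19.8, -0.0, 4]]
```

play_rows:
  rows:
    - [0,1.3,22,0,4]
    - [0,1.3,22,0,4]
    - [0,1.3,22,0,4]
    - [0,1.2,10,0,4]
    - [0,0,0,0,4]

```text
clock: 14.48
eef_pos: [529.4, 20.5, 42.6]
ee_rot: [-0.023, 0.618, 0.785, -0.016]
contact_force: [-0.3, 0.1, 0.4]
gripper_width: 3.7
```

```bash
python3 -c "
from plan import *
plan(f2w(70,0,19),TH+np.pi/2,w=4,step=25)
for c in ['scene','top']: r.snapshot(c); print([(round(x['conf'],2),np.round(x['at'],1)) for x in r.spot_point('panel_mid',c)])
"; python3 look.py i scene; python3 -c "
import cv2;i=cv2.imread('pics/i_scene.png')[180:320,290:450];cv2.imwrite('pics/i1.png',cv2.resize(i,None,fx=4,fy=4))"
```

```text
tool y 0.237 p [529.4  20.5  42.6] tilt [-0.057  0.003 -0.998]
[[-2.4, -1.0, 23.6, -0.002, 4]]
[(0.63, array([526.1,  20.9,  19.7]))]
[(0.6, array([527.9,  17.3,  16.3]))]
```

View pics/i1.png

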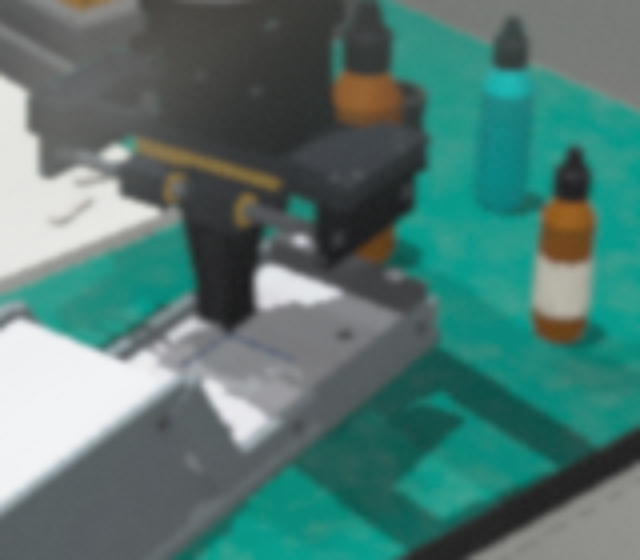

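play_rows:
  rows:
    - [-1,-0.5,8,0,4]
    - [-1,-0.5,8,0,4]
    - [0,0,3,0,4]
    - [0,0,0,0,4]

```text
clock: 15.07
eef_pos: [533.5, 17.1, 29.0]
ee_rot: [-0.018, 0.619, 0.785, -0.013]
contact_force: [0.7, 0.0, -0.9]
gripper_width: 3.7
```

```bash
python3 -c "
from plan import *
plan(f2w(75,0,18.5),TH+np.pi/2,w=4,step=25)
"
```

```text
tool y 0.2367 p [533.5  17.1  29. ] tilt [-0.044  0.001 -0.999]
[[-2.9, -5.1, 10.7, -0.002, 4]]
```

play_rows:
  rows:
    - [0,-3,0,0,4]
    - [0,-3,3,0,4]
    - [0,0,4,0,4]
    - [0,-0.5,2,0,4]

```text
clock: 15.4
eef_pos: [526.3, 15.3, 19.8]
ee_rot: [-0.018, 0.619, 0.785, -0.013]
contact_force: [-0.1, -0.6, 0.5]
gripper_width: 3.9
```

```bash
python3 -c "
from plan import *
plan(f2w(75,0,18.5),TH+np.pi/2,w=4,step=25)
"
```

```text
tool y 0.2364 p [526.3  15.3  19.8] tilt [-0.044  0.001 -0.999]
[[-2.7, 1.9, 1.2, -0.003, 4]]
```

play_rows:
  rows:
    - [-4,1.5,0.7,0,8]
    - [-5,0,0.5,0,8]
    - [-5,0,0,0,8]
    - [-5,0,0,0,8]
    - [-5,0,0,0,8]

```text
clock: 15.82
eef_pos: [532.8, -8.1, 17.2]
ee_rot: [-0.019, 0.618, 0.786, -0.013]
contact_force: [-0.1, 1.6, 0.2]
gripper_width: 7.8
```

```bash
python3 -c "
from plan import *
plan(f2w(116,0,19),TH+np.pi/2,w=8,step=50)
"
```

```text
tool y 0.2373 p [532.8  -8.1  17.2] tilt [-0.046  0.003 -0.999]
[[-19.3, 1.0, -2.1, -0.002, 8]]
```

play_rows:
  rows:
    - [-5,0.5,-1,0,8]
    - [-4,0,-0.5,0,8]
    - [-3,0,0,0,8]

```text
clock: 16.07
eef_pos: [536.6, -21.7, 18.4]
ee_rot: [-0.019, 0.619, 0.785, -0.013]
contact_force: [0.6, 1.6, -0.4]
gripper_width: 8.0
```

```bash
python3 -c "
from plan import *
plan(f2w(116,0,19),TH+np.pi/2,w=8,step=50)
"
```

```text
tool y 0.2365 p [536.6 -21.7  18.4] tilt [-0.046  0.003 -0.999]
[[-5.2, 0.6, -0.7, -0.003, 8]]
```

Slow from here, with a force read after each call.

play_rows:
  rows:
    - [-1.5,0,0,0,8]
    - [-1.5,0,0,0,8]

```text
clock: 16.23
eef_pos: [537.2, -24.5, 18.4]
ee_rot: [-0.02, 0.619, 0.785, -0.012]
contact_force: [-2.7, 11.5, 3.2]
gripper_width: 8.0
```

play_rows:
  rows:
    - [-1,0,0,0,8]

```text
clock: 16.32
eef_pos: [537.2, -24.3, 18.4]
ee_rot: [-0.021, 0.62, 0.785, -0.012]
contact_force: [-1.2, 6.7, 2.2]
gripper_width: 8.1
```

play_rows:
  rows:
    - [-1,0,0,0,8]

```text
clock: 16.4
eef_pos: [537.3, -24.3, 18.5]
ee_rot: [-0.022, 0.62, 0.784, -0.011]
contact_force: [-0.4, 4.4, 1.4]
gripper_width: 8.0
```

play_rows:
  rows:
    - [-2,0,0,0,8]
    - [-2,0,0,0,8]

```text
clock: 16.57
eef_pos: [537.3, -24.4, 18.5]
ee_rot: [-0.025, 0.62, 0.784, -0.009]
contact_force: [-2.3, 9.1, 3.1]
gripper_width: 8.1
```

play_rows:
  rows:
    - [1.5,0,0,0,8]
    - [2,0,-1,0,8]
    - [2,0,-15,0,8]
    - [0,0,-25,0,4]
    - [0,0,-35,0,4]

```text
clock: 16.98
eef_pos: [533.5, -19.3, 88.8]
ee_rot: [-0.031, 0.619, 0.784, -0.013]
contact_force: [1.0, -0.5, -0.7]
gripper_width: 5.1
```

play_rows:
  rows:
    - [30,0,-30,0,4]
    - [35,0,-30,0,4]
    - [35,0,0,0,4]
    - [35,0,0,0,4]
    - [30,0,0,0,4]

```text
clock: 17.4
eef_pos: [507.4, 135.7, 165.2]
ee_rot: [-0.021, 0.624, 0.781, -0.009]
contact_force: [0.3, 0.5, 0.3]
gripper_width: 3.9
```

```bash
python3 look.py j scene top; python3 -c "
import cv2
a=cv2.imread('pics/j_scene.png')[230:300,310:410];a=cv2.resize(a,(800,560),interpolation=cv2.INTER_CUBIC)
cv2.imwrite('pics/j1.png',a)
b=cv2.imread('pics/j_top.png')[215:285,300:400];b=cv2.resize(b,(800,560),interpolation=cv2.INTER_CUBIC)
cv2.imwrite('pics/j2.png',b)
from bench import r
import numpy as np
for c in ['scene','top']: r.snapshot(c); print([(t,round(x['conf'],2),np.round(x['at'],1).tolist()) for t in ('panel_mid','end_stop','dropper_bottle') for x in r.spot_point(t,c)[:2]])
"
```

```text
[('panel_mid', 0.85, [534.9, -10.8, 19.6]), ('panel_mid', 0.74, [556.7, -72.7, 14.6]), ('end_stop', 0.82, [558.1, -76.7, 15.3]), ('dropper_bottle', 0.95, [466.8, -154.2, -2.6]), ('dropper_bottle', 0.76, [587.3, -230.4, -0.2])]
[('panel_mid', 0.9, [534.0, -12.7, 15.9]), ('end_stop', 0.93, [552.6, -76.3, 13.9]), ('dropper_bottle', 0.65, [583.0, -231.5, -1.2]), ('dropper_bottle', 0.56, [591.8, -123.9, -0.7])]
```

View pics/j1.png

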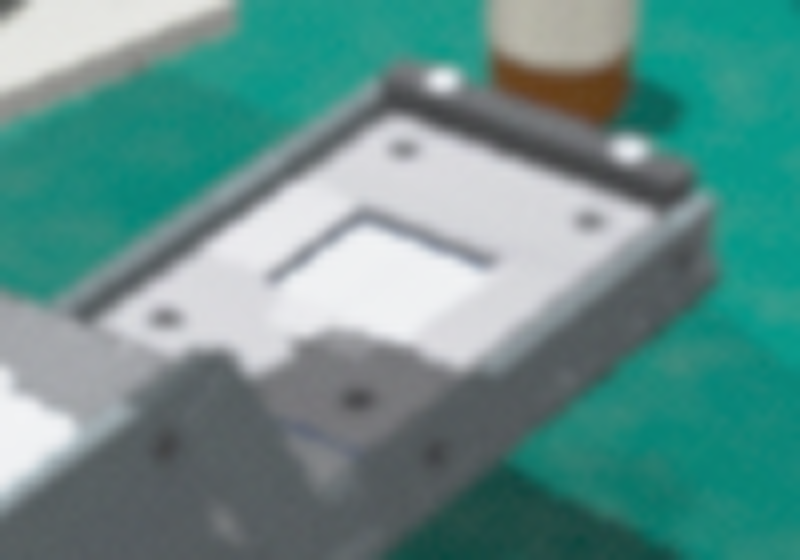

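View pics/j2.png

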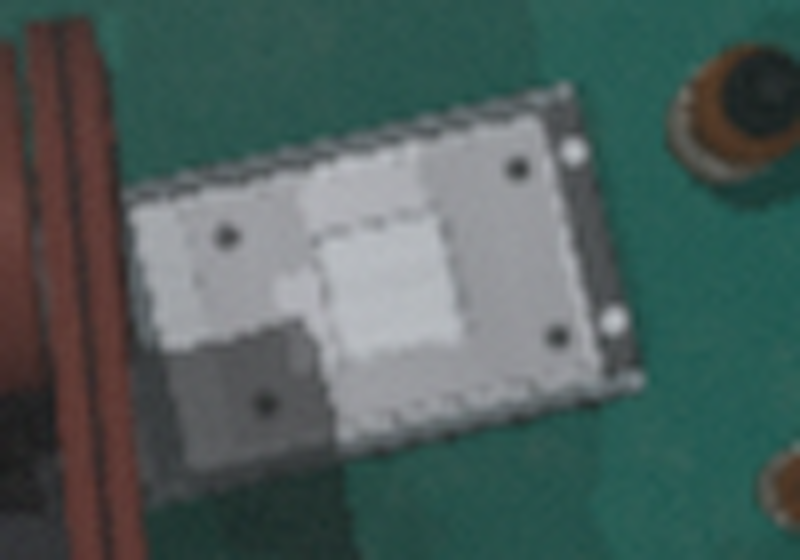

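```bash
python3 - <<'E'
import cv2,numpy as np
from bench import r
from scipy.ndimage import map_coordinates
from plan import TH
im=cv2.imread('pics/j_top.png',0).astype(float)
m=r.camera_model('top');K=m['camera_matrix'];R=np.array(m['R']);t=np.array(m['t'])
def w(u,v,z):
    d=R.T@np.array([(u-K[0][2])/K[0][0],(v-K[1][2])/K[1][1],1]);C=-R.T@t
    return (C+d*(z-C[2])/d[2])
def cen(cx,cy,s,rad=2):
    u0,v0=300+cx/8,215+cy/8; ys,xs=np.mgrid[int(v0)-3:int(v0)+5,int(u0)-3:int(u0)+5]
    g=s*im[ys,xs]; k=np.hypot(xs-u0,ys-v0)<rad+.6; b=np.median(g[~k]); q=np.clip(g-b,0,None)*k
    return (xs*q).sum()/q.sum(),(ys*q).sum()/q.sum()
H=[w(*cen(x,y,-1),22) for x,y in ((223,232),(261,400),(514,164),(554,332))]
S=[w(*cen(x,y,1),34) for x,y in ((571,148),(609,318))]
H=np.array(H);S=np.array(S)
ax=(H[2]+H[3]-H[0]-H[1])[:2];print('hole span',np.linalg.norm(ax)/2,np.linalg.norm((H[0]-H[1])[:2]),np.linalg.norm((H[2]-H[3])[:2]))
a=np.degrees(np.arctan2(ax[1],ax[0]));y=(S[0]-S[1])[:2];print('panel yaw',a,'front holes y',[np.degrees(np.arctan2(*(H[i]-H[j])[1::-1])) for i,j in((0,1),(2,3))],'stop y',np.degrees(np.arctan2(y[1],y[0])))
e=np.array([y[1],-y[0]])/np.linalg.norm(y);e*=np.sign(e@ax)
mid=H.mean(0)[:2];print('mid->screws along x',e@(S.mean(0)[:2]-mid),'mid',mid,'screws',S)
# profile along fixture x at several y, z=22 plane from mid
g=np.array([-e[1],e[0]])
def px(P): c=R@P+t; return K[0][0]*c[0]/c[2]+K[0][2],K[1][1]*c[1]/c[2]+K[1][2]
xs=np.arange(54,96,2.)
for yy in(-30,-15,0,15,30):
    Q=[px(np.r_[mid+e*x+g*yy,22]) for x in xs]; print(yy,map_coordinates(im,[[q[1] for q in Q],[q[0] for q in Q]],order=1).round().astype(int).tolist())
E
```

```text
hole span 104.27061291232981 59.97149785114593 60.16083582381084
panel yaw -76.52461538225566 front holes y [np.float64(13.290148221583134), np.float64(13.410738564547481)] stop y 13.227935602886832
mid->screws along x 70.70765716273911 mid [533.52455698 -12.00105486] screws [[579.97406035 -73.71737105  34.        ]
 [521.3569886  -87.49603664  34.        ]]
-30 [80, 111, 137, 154, 160, 140, 113, 133, 157, 173, 171, 134, 96, 64, 67, 69, 70, 73, 74, 75, 74]
-15 [149, 149, 151, 160, 154, 133, 96, 83, 79, 79, 78, 74, 68, 67, 69, 72, 75, 75, 74, 74, 74]
0 [151, 149, 151, 159, 155, 126, 92, 77, 82, 80, 76, 73, 70, 68, 68, 71, 75, 76, 74, 74, 75]
15 [153, 152, 153, 157, 163, 137, 106, 82, 82, 81, 77, 71, 67, 66, 68, 71, 74, 76, 75, 75, 75]
30 [80, 118, 142, 154, 162, 140, 116, 122, 148, 165, 163, 126, 93, 67, 72, 74, 75, 77, 77, 76, 76]
```

```bash
python3 -c "
from bench import r
print(r.get_state()['contact_force'],r.hand_in())"
```

```text
the job is handed in; nothing more can be done
[-0.04307807 -0.82524874 -0.41703209] None
```

I finished the whole sequence and handed the job in at about 18 s of the 72 s allowed. No verdict is reported, so these are my own checks.

- **Dropper bottle:** it stands upright and released on the open bench, at about (592, -128). I moved it there before touching the panel.
- **Turning the panel over:** I pushed it over the brow, and the depth readings showed it leaning on the ramp with its lower edge in the groove. I then tipped it over, and it landed flat on the bed with its bare side up.
- **Sliding to the stop:** I pushed it forward from inside its window. It stopped firmly against the end stop. The highest force I read in that push was about 12 N, against the 50 N limit.
- **Last checks:** in the top picture, the panel centre is 70.7 mm from the stop's screw line; 71 mm would be flush, assuming the screws sit mid-stop. It is square to the stop within about 0.3°. The arm was clear of everything, about 165 mm up.
- **What disagreed:**
    - My estimate of the fixture's position from the camera put the final contact about 2 mm short of the stop.
    - A thin bright line shows along the panel's leading edge in the top picture.
    - I went with the firm stop and the top-picture measurement.
- **Not checked:** I steered clear of the oiler, loupe and brass weight but did not re-measure them at the end.

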